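# Lift a roller off the demagnetiser with tongs

## Robot

A 6-joint arm with a two-finger parallel gripper is mounted at the origin on a cart in front of the work surface, level with it; the furniture and walls round the work are solid. World frame = base frame: x ahead of the robot, y to its left, z up, the work surface at z = 0. Lengths are in m, angles in rad, forces in N, time in s.
With the tool pointing down it reaches from about 0.325 to 0.75 m from the base axis. Payload 7.6 kg.
Tool frame: the origin (TCP) lies at the very end of the fingers, on their centre line; the grasp point (between the pads) lies 19 mm behind it; z points along the fingers, y is the line along which they close (so a half turn about z gives the same grasp; the last joint's range is limited). The gripper opens to 85 mm and grips with 20 to 120 N. Pads are 22 mm wide; open, the fingers measure 114 mm over their backs; the gripper's body (76 mm by 85 mm) begins 54 mm behind the grasp point. The pads swing forward as they close: fully open they stand 13 mm farther back than shut.
Start: joints at [-1.303, 0.052, 1.401, -0, 1.689, -0.07], TCP at [0.174, -0.495, 0.231] pointing down, gripper open.
Joint ranges: [-2.9, 2.9], [-0.91, 2.17], [0.12, 2.37], [-1.06, 4.2], [0.26, 2.73], [-2.93, 2.93]. Speed limits (rad/s): [2.57, 2.57, 3.01, 3.14, 3.14, 3.14].

## Interface

Orientations are given as [roll, pitch, yaw] about the fixed x, y, z axes, in that order (R = Rz(yaw) Ry(pitch) Rx(roll)).
In Python, from rig import telemetry, optics, hand_in gives the robot as it stands.
- The arm moves only by the shell command python3 -m jog 'ROWS' [FORCE]. ROWS is JSON, one flat list of numbers, 7 for each row, row after row: the shift along the tool's x, y, z in units of 0.3 m (1.0 is 0.3 m), then the turn, a rotation vector about the tool's x, y, z in units of 90 degrees (1.0 is 90 degrees), then the gripper command: -1 is fully open, 1 is shut, values between are in proportion. A call has 1 to 8 rows; each row is the pose to reach, as a shift and turn from the pose commanded when the call began, along the tool's axes at that moment; what a row does not reach only later rows make up. A row lasts 1/10 s, in which the tool goes at most 50 mm and 8.59 degrees, less where a joint would pass 70% of its speed; a pose out of reach is approached as far as the arm can. A call with a number of a shift or a turn outside -1 to 1 is refused whole. A call with a gripper value outside its range is refused whole. The fingers move at their own pace and stop on an object; FORCE is the grip in N (left out, the last holds). Time passes only in rows, so rows that repeat a pose let the fingers close. It gives the time, the measured TCP pose, the force, the opening and the grip force at its end, in the units of the state.
- telemetry.state(): the state, without advancing time (a new reading comes with each control period).
- optics.read_camera(name): name is "side" or "top" or "wrist"; returns the picture (400x640x3 uint8, blue, green, red); there is no depth.
- optics.calibration(name): a dict with "mtx" (3x3 intrinsics, pixels), "dist" ([k1, k2, p1, p2, k3] as OpenCV has them; the pictures are not rectified), "rvec" (rotation vector, rad) and "tvec" (3), from world to camera coordinates, as OpenCV has them; the wrist camera has in their place "hand_eye" (4x4, takes a point from camera to tool coordinates, whose origin is the TCP and whose axes are the flange's). Camera axes: x right, y down, z forward; pixel columns grow to the right and rows downward; lengths in m; the calibration is good to about 2 mm. A picture is of the moment at which its call begins: read the wrist's pose just before it. calibration takes no time and is no camera call.
- hand_in(): hands the job in; it is judged then, once.
The state is a dict: "time": time; "qpos": joint angles; "qvel": joint speeds; "joint_torque": joint torques, N m; "ee_pos": TCP position; "eef_rot": TCP orientation; "contact_force": force on the tool from outside, world axes, zero at the start; "moment": the same for the moment, N m; "finger_gap": finger opening in m; "gripper_force": force on a finger pad.
Only numpy, scipy, OpenCV 4.12 (cv2) and the standard library are available. Lean on these libraries where they do the work, as an engineer would, in place of code of your own. Each camera call takes 0.05 s, during which the arm holds its last target. There are 200 camera calls.

## Task

Demagnetise the black steel roller that stands on the blue plate demagnetiser: first turn its selector knob until the white pointer is at the yellow mark, then pick up the red-gripped tongs, squeeze them so that their jaws close on the roller, and lift it straight up off the plate to at least 10 cm above it. Touch the roller only with the tongs' jaws, and do not disturb the other things on the bench. The program finishes while still holding: the roller steady and upright in the closed tongs, in the air, the knob still at yellow.

Things in the scene. Friction and masses are not known exactly. Their poses are not given: they have to be found in the camera images.
- demag: plate demagnetiser, fixed: blue housing 130 (own x) by 220 (own y) mm, 40 mm high, with a raised bright steel plate 110 by 115 mm centred at own y = -45 mm, its top 45 mm above the bench; the knob is at own y = +65 mm. Origin: centre of the underside, on the bench; own z up, own -x its front (towards the robot)
- plate_top (a point): centre of the top of the steel plate
- dial (a joint): selector angle, rad, growing clockwise from above, 0 to 1.8. Detents at the coloured dots round the knob: white (off) 0, green 0.6, yellow 1.2, red 1.8. At angle a the white pointer points along the demagnetiser's own (-cos a, +sin a). Starts at white or green. About 0.07 N m turns it over a detent; let go, it settles into the nearest
- dial_grip (a point): on the knob's axis, at the height to grip, 71 mm above the bench and 7 mm below the knob's top. The knob is a black upright bar 42 mm long, 14 mm thick, 32 mm tall on a 44 mm disc; the bar lies along the pointer's direction and turns with it; pinch it across its 14 mm from above
- tongs: spring tongs, loose, lying on their side, 210 mm long, 22 mm high, about 0.08 kg: a round aluminium heel (diameter 43 mm) and two upright strips hinged in it at own y = +20 and -20 mm, which move together, symmetrically. Origin: centre of the heel's underside; own x points from heel to jaws, own y across, own z up
- tongs_grip (a point): between the red grips (each 56 mm long, 22 mm high), 100 mm from the heel along own x, 11 mm above the underside: squeeze here, along own y. 63 mm over the grips when free, 48 mm with the arms parallel. A spring opens them: 5 N a side to begin closing, 10 N when parallel; squeezed a few mm they can be carried, still open
- tongs_left: the tongs' arm at own +y (red grip outside, rubber jaw inside); origin at its hinge, at the height of the underside
- tongs_right: the tongs' arm at own -y; origin at its hinge, at the height of the underside
- jaw_left (a point): middle of the inner face of the left arm's black rubber jaw (34 mm long, 22 mm high), 175 mm from the hinge along the arm. Gap between the jaws: 58 mm when free, 32 mm with the arms parallel (it changes 1.75 mm for each mm at the grips)
- jaw_right (a point): the same on the right arm
- roller: black steel roller standing upright on the steel plate, diameter 33 mm, 38 mm high, about 0.2 kg, loose. Origin: centre of its underside; own z is up
- bright_roller: bystander: bright steel roller standing on the bench, diameter 33 mm, 38 mm high
- tape_measure: bystander: yellow tape measure, 60 by 70 by 36 mm
- screwdriver: bystander: red-handled screwdriver, 226 mm long
- paste_jar: bystander: white jar with a blue lid, diameter 56 mm, 70 mm high
Things that resemble listed ones, but are neither listed nor needed, are in the scene too. Leave any purple look-alike of the roller alone.

How it is judged:
By the outcome, as a careful person would: the job done as asked, in the order asked, and still so for the second after the job is handed in, while the arm keeps its last pose, push and grip.
It also fails if it takes over 54 s, if anything falls off the work surface, if the arm or the gripper's body presses on something with over 40 N, if the wrist force passes 120 N, or if a joint passes its speed limit or range.

## Working session

There is one attempt and no reset: what is moved stays moved. The work goes in short steps, Python scripts to look and compute and a shell command to move; the robot and the scene stay as the last step left them, time stands still between calls to the robot, and variables do not carry over. Pictures are saved under pics/ and viewed, at most 11 in all, crops included, and the job is handed in when it is done.

```bash
mkdir -p pics; ls; python3 - <<'E'
from rig import telemetry, optics
import cv2,numpy as np
s=telemetry.state();print(s)
for n in("top","side"):
    im=optics.read_camera(n);cv2.imwrite(f"pics/{n}0.png",im)
    c=optics.calibration(n);R=cv2.Rodrigues(np.array(c["rvec"]))[0];print(n,c["mtx"],c["dist"],-R.T@np.array(c["tvec"]).ravel(),R)
print(optics.calibration("wrist"))
E
```

```text
pics
{'time': 0.0, 'qpos': array([-1.30328994e+00,  5.28130709e-02,  1.40175925e+00, -2.52107532e-05,
        1.68861287e+00, -7.02873795e-02]), 'qvel': array([-0.00059264,  0.00018087,  0.00128148, -0.00169295,  0.00119792,
        0.00041451]), 'joint_torque': array([ 1.72343061e-03, -3.81673801e+01, -3.60183048e+01,  6.90246452e-05,
        6.22316889e-03,  6.01408033e-06]), 'ee_pos': array([ 0.1739258 , -0.49501807,  0.23046741]), 'eef_rot': array([-3.14000229e+00, -8.68641223e-05,  3.37790750e-01]), 'contact_force': array([-0.10716113, -0.3085453 , -0.69578152]), 'moment': array([-0.01964971,  0.03819514,  0.02282757]), 'gripper_force': 0.0, 'finger_gap': 0.08523448606777163}
top [[515.10441868   0.         319.8057124 ]
 [  0.         515.10441868 208.23725879]
 [  0.           0.           1.        ]] [-0.13852294  0.          0.          0.          0.        ] [0.20318531 0.00576999 1.5248745 ] [[-0.03389046 -0.9994236  -0.00197636]
 [-0.97881337  0.03359098 -0.20198028]
 [ 0.20193024 -0.00491072 -0.9793876 ]]
side [[500.35672736   0.         315.22687501]
 [  0.         50
[... 176 characters left out ...]
04  0.06365543 -0.01664942]
 [ 0.04879185  0.54610039 -0.83629763]
 [-0.04414263 -0.83529776 -0.54802288]]
{'mtx': array([[278.56650782,   0.        , 315.64170375],
       [  0.        , 278.56650782, 205.45037914],
       [  0.        ,   0.        ,   1.        ]]), 'dist': array([0.00200544, 0.        , 0.        , 0.        , 0.        ]), 'hand_eye': array([[-9.39229855e-05, -9.54106393e-01, -2.99467832e-01,
         7.58200814e-02],
       [ 9.99999469e-01,  2.17582373e-04, -1.00685161e-03,
         2.27775137e-04],
       [ 1.02580248e-03, -2.99467767e-01,  9.54105866e-01,
        -1.42358134e-01],
       [ 0.00000000e+00,  0.00000000e+00,  0.00000000e+00,
         1.00000000e+00]])}
```

View pics/top0.png

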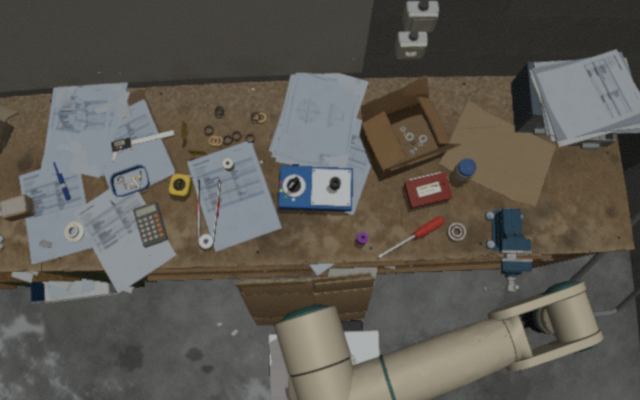

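View pics/side0.png

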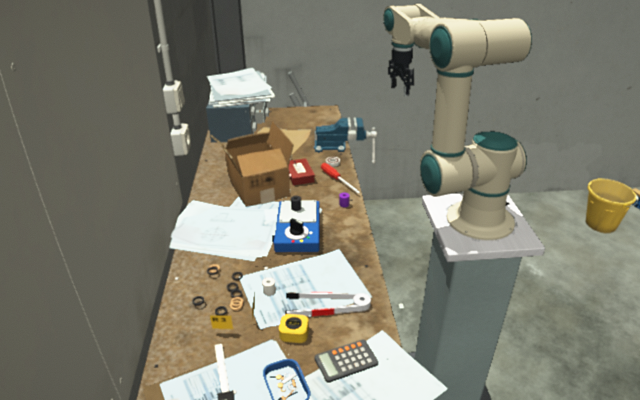

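The top view shows the demagnetiser at px (278–354, 165–210), with the knob at (294,185) and the black roller at (334,184). The tongs' heel is at (206,241) with the arms running up to about (200–220,182). The bright roller is at (228,163) and the tape measure at (180,185). I'll measure with masks next.

```bash
cat > h.py <<'E'
import numpy as np,cv2
from rig import telemetry,optics
from scipy.spatial.transform import Rotation as Ro
def cam(n,st=None):
    c=optics.calibration(n);K=np.array(c["mtx"]);d=np.array(c["dist"])
    if n=="wrist":
        st=st or telemetry.state();T=np.eye(4);T[:3,:3]=Ro.from_euler("xyz",st["eef_rot"]).as_matrix();T[:3,3]=st["ee_pos"]
        M=T@np.array(c["hand_eye"]);return K,d,M[:3,:3],M[:3,3]
    R=cv2.Rodrigues(np.array(c["rvec"]))[0];return K,d,R.T,-R.T@np.array(c["tvec"]).ravel()
def ray(C,px,z):
    K,d,R,o=C;u=cv2.undistortPoints(np.array(px,float).reshape(-1,1,2),K,d).reshape(-1,2)
    v=np.c_[u,np.ones(len(u))]@R.T;return o+v*((z-o[2])/v[:,2])[:,None]
def proj(C,P):
    K,d,R,o=C;return cv2.projectPoints(np.array(P,float).reshape(-1,1,3),cv2.Rodrigues(R.T)[0],-R.T@o,K,d)[0].reshape(-1,2)
def blobs(mask,amin=15):
    n,l,s,c=cv2.connectedComponentsWithStats(mask.astype(np.uint8));return [(s[i][4],c[i],l==i) for i in range(1,n) if s[i][4]>=amin]
E
python3 - <<'E'
from h import *
im=cv2.imread("pics/top0.png");C=cam("top");h=cv2.cvtColor(im,cv2.COLOR_BGR2HSV);H,S,V=cv2.split(h)
blue=(H>100)&(H<125)&(S>150)&(V>60)
for a,c,m in blobs(blue,80):
    q=cv2.minAreaRect(np.argwhere(m)[:,::-1].astype(np.float32));print("blue",a,c,q)
    if a>500: print(ray(C,cv2.boxPoints(q),.04).round(3))
red=((H<8)|(H>172))&(S>130)&(V>70)
for a,c,m in blobs(red,10): print("red",a,c.round(1),ray(C,c,.015).round(3))
print("heel",ray(C,[206,241],.022),"rollertop",ray(C,[334,182],.083),"knob",ray(C,[294,184],.078),"bright",ray(C,[228,161],.038),"tape",ray(C,[180,184],.036))
cv2.imwrite("pics/crop.png",cv2.resize(im[150:255,165:365],None,fx=4,fy=4,interpolation=2))
E
```

```text
blue 788 [300.90609137 190.69035533] ((315.0788269042969, 187.60743713378906), (71.47964477539062, 41.67216873168945), 2.38594388961792)
[[ 0.517  0.12   0.04 ]
 [ 0.645  0.113  0.04 ]
 [ 0.628 -0.101  0.04 ]
 [ 0.501 -0.09   0.04 ]]
red 738 [428.2 190.1] [[ 0.559 -0.332  0.015]]
red 311 [428.9 226.7] [[ 0.447 -0.326  0.015]]
heel [[0.42553721 0.33865857 0.022     ]] rollertop [[ 0.5764316  -0.04507551  0.083     ]] knob [[0.57575197 0.07083402 0.078     ]] bright [[0.66496505 0.27069993 0.038     ]] tape [[0.59917558 0.41698005 0.036     ]]
```

View pics/crop.png

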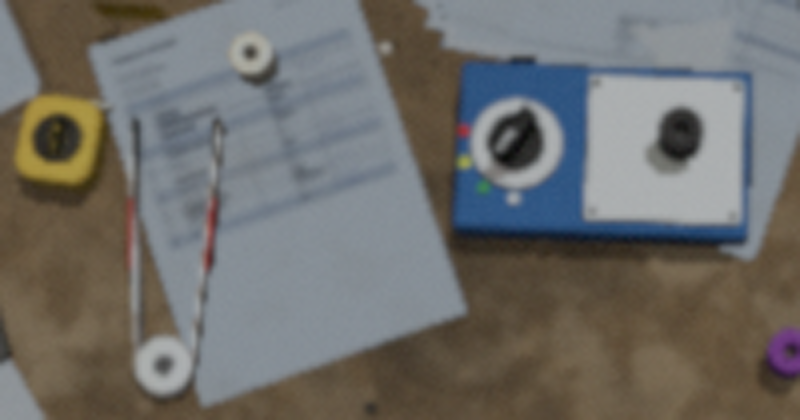

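```bash
python3 -m jog '[0.95,-0.67,0,0,0,-0.67,-1, 0.95,-0.67,0,0,0,-0.67,-1, 0.95,-0.67,0,0,0,-0.67,-1, 0.95,-0.67,0,0,0,-0.67,-1, 0.95,-0.67,0,0,0,-0.67,-1, 0.95,-0.67,0,0,0,-0.67,-1, 0.95,-0.67,0,0,0,-0.67,-1, 0.95,-0.67,0,0,0,-0.67,-1]'
cat > delta.py <<'E'
# usage: delta.py x y z yaw -> tool-axis shift/turn units from the measured pose, tool kept vertical
import sys;from h import *
x,y,z,w=map(float,sys.argv[1:5]);s=telemetry.state();R=Ro.from_euler("xyz",s["eef_rot"])
G=Ro.from_euler("xyz",[np.pi,0,w])
print("t",s["time"],"shift",(R.inv().apply(np.array([x,y,z])-s["ee_pos"])/.3).round(3),"turn",((R.inv()*G).as_rotvec()/(np.pi/2)).round(3),"gap",s["finger_gap"])
E
python3 delta.py .578 .075 .20 2.46
```

```text
time: 0.9
ee_pos: [0.3786, -0.2069, 0.2311]
eef_rot: [3.141, -0.001, 1.402]
contact_force: [-1.5, 0.6, 0.1]
finger_gap: 0.0854
gripper_force: 0.0
t 0.9 shift [1.038 0.497 0.105] turn [ 0.001 -0.001 -0.674] gap 0.08538284218393391
```

```bash
python3 -m jog '[1,0.49,0.1,0,0,-0.67,-1, 1,0.49,0.1,0,0,-0.67,-1, 1,0.49,0.1,0,0,-0.67,-1, 1,0.49,0.1,0,0,-0.67,-1, 1,0.49,0.1,0,0,-0.67,-1, 1,0.49,0.1,0,0,-0.67,-1, 1,0.49,0.1,0,0,-0.67,-1, 1,0.49,0.1,0,0,-0.67,-1]'
python3 - <<'E'
from h import *
st=telemetry.state();im=optics.read_camera("wrist");cv2.imwrite("pics/w1.png",im);np.save("w1.npy",np.r_[st["ee_pos"],st["eef_rot"]])
C=cam("wrist",st);print(proj(C,[[.578,.075,.071],[.573,.0105,.04],[.576,-.045,.083]]).round(0),st["ee_pos"],st["eef_rot"])
E
```

```text
time: 1.7
ee_pos: [0.5756, 0.0602, 0.199]
eef_rot: [-3.14, -0.003, 2.449]
contact_force: [-1.0, -0.7, -0.7]
finger_gap: 0.0854
gripper_force: 0.0
[[329. 191.]
 [282. 216.]
 [239. 264.]] [0.57561391 0.06017286 0.19900199] [-3.13994663e+00 -2.66450929e-03  2.44942996e+00]
```

View pics/w1.png

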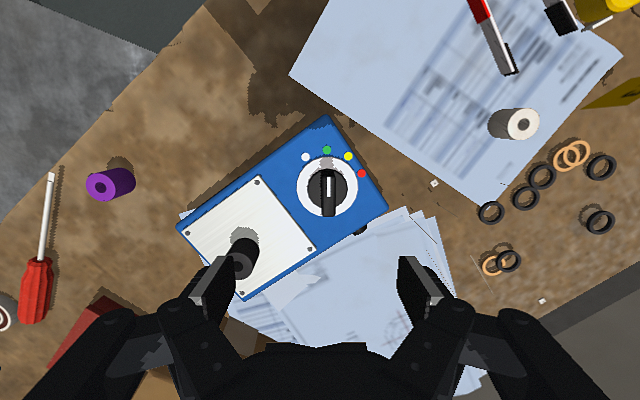

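The wrist view shows the pointer straight at the green dot (327,150). The knob bar is centred near (328,190), yellow is at (348,157) and the roller at (242,255). I'll fit the housing outline to refine the pose.

```bash
python3 - <<'E'
from h import *
p=np.load("w1.npy");st=dict(ee_pos=p[:3],eef_rot=p[3:]);C=cam("wrist",st);im=cv2.imread("pics/w1.png")
H,S,V=cv2.split(cv2.cvtColor(im,cv2.COLOR_BGR2HSV))
b=((H>100)&(H<118)&(S>170)&(V>110)).astype(np.uint8)
b=max(blobs(b),key=lambda t:t[0])[2]
hull=cv2.convexHull(np.argwhere(b)[:,::-1].astype(np.int32)).reshape(-1,2)
P=ray(C,hull,.04)[:,:2].astype(np.float32)*1000
print("blue top",cv2.minAreaRect(P)," (bottom left covered/front face may show)")
g=(S<40)&(V>190)
for a,c,m in blobs(g,60):
    if 170<c[0]<370 and 140<c[1]<310:
        q=cv2.minAreaRect(ray(C,cv2.convexHull(np.argwhere(m)[:,::-1].astype(np.int32)).reshape(-1,2),.045)[:,:2].astype(np.float32)*1000);print("white",a,c.round(1),q)
for n,c in dict(white=(306,157),green=(327,150),yellow=(348,157),red=(362,174)).items(): print(n,ray(C,c,.04).round(4))
k=(V<60)&(S<90)
for a,c,m in blobs(k,100):
    if 220<c[0]<350 and 160<c[1]<290: y,x=np.where(m);print("dark",a,c.round(1),x.min(),x.max(),y.min(),y.max(),ray(C,c,.078).round(4))
E
```

```text
blue top ((573.3946533203125, 8.385810852050781), (215.72738647460938, 126.28357696533203), 85.74008178710938)  (bottom left covered/front face may show)
white 614 [307.3 186.8] ((566.4935302734375, 57.08379364013672), (26.380979537963867, 63.837589263916016), 50.66293716430664)
white 611 [346.3 184.6] ((591.033203125, 88.21817016601562), (25.775318145751953, 63.903446197509766), 54.57176208496094)
white 6636 [251.6 232.9] ((570.5309448242188, -37.17742156982422), (113.58727264404297, 108.44795227050781), 85.73054504394531)
white 60 [328.  186.5] ((579.0574340820312, 73.7335205078125), (2.205120801925659, 21.285558700561523), 51.0277214050293)
white 1253 [289.4 285.5] ((648.9791259765625, -25.051734924316406), (163.7442169189453, 49.510379791259766), 79.4658432006836)
white 70 [368.5 260. ] ((679.729248046875, 54.244571685791016), (16.844377517700195, 13.710315704345703), 4.22409725189209)
white [[0.5396 0.0754 0.04  ]]
green [[0.5483 0.0975 0.04  ]]
yellow [[0.5684 0.1102 0.04  ]]
red [[0.5928 0.1107 0.04  ]]
dark 681 [327.8 191.3] 308 347 169 216 [[0.5757 0.0745 0.078 ]]
```

```bash
python3 delta.py .578 .073 .053 2.467
```

```text
t 1.75 shift [0.023 0.045 0.489] turn [-0.001 -0.001 -0.014] gap 0.08538990236538654
```

```bash
python3 -m jog '[0.023,0.045,0.12,0,0,-0.014,-0.5, 0.023,0.045,0.25,0,0,-0.014,-0.5, 0.023,0.045,0.36,0,0,-0.014,-0.5, 0.023,0.045,0.45,0,0,-0.014,-0.5, 0.023,0.045,0.487,0,0,-0.014,-0.5, 0.023,0.045,0.487,0,0,-0.014,-0.5]' 30; python3 delta.py .578 .073 .053 2.467
```

```text
time: 2.35
ee_pos: [0.5772, 0.0711, 0.0539]
eef_rot: [-3.139, -0.002, 2.462]
contact_force: [-0.2, -0.2, 0.4]
finger_gap: 0.064
gripper_force: 0.0
t 2.35 shift [0.002 0.007 0.003] turn [-0.001 -0.001 -0.003] gap 0.06400118618310704
```

Close on the knob.

```bash
python3 -m jog '[0.002,0.007,0,0,0,0,1, 0.002,0.007,0,0,0,0,1, 0.002,0.007,0,0,0,0,1, 0.002,0.007,0,0,0,0,1, 0.002,0.007,0,0,0,0,1, 0.002,0.007,0,0,0,0,1, 0.002,0.007,0,0,0,0,1, 0.002,0.007,0,0,0,0,1]' 30
```

```text
time: 3.15
ee_pos: [0.579, 0.0733, 0.0568]
eef_rot: [-3.14, 0.001, 2.464]
contact_force: [-6.6, -4.0, 7.0]
finger_gap: 0.0135
gripper_force: 31.1
```

```bash
python3 -m jog '[0,0,-0.01,0,0,0,1, 0,0,-0.01,0,0,0.06,1, 0,0,-0.01,0,0,0.12,1, 0,0,-0.01,0,0,0.18,1, 0,0,-0.01,0,0,0.24,1, 0,0,-0.01,0,0,0.3,1, 0,0,-0.01,0,0,0.36,1, 0,0,-0.01,0,0,0.385,1]' 40; python3 -m jog '[0,0,0,0,0,0,1, 0,0,0,0,0,0,1]'
```

```text
time: 3.95
ee_pos: [0.5795, 0.0736, 0.057]
eef_rot: [3.141, 0.001, 1.856]
contact_force: [7.0, -2.3, -12.0]
finger_gap: 0.0134
gripper_force: 40.9
time: 4.15
ee_pos: [0.5795, 0.0736, 0.057]
eef_rot: [3.141, 0.001, 1.859]
contact_force: [7.6, -3.2, -12.5]
finger_gap: 0.013
gripper_force: 40.9
```

```bash
python3 -m jog '[0,0,0,0,0,0,-0.4, 0,0,0,0,0,0,-0.4, 0,0,0,0,0,0,-0.4, 0,0,-0.1,0,0,0,-0.4, 0,0,-0.2,0,0,0,-0.4, 0,0,-0.35,0,0,0,-0.4, 0,0,-0.5,0,0,0,-0.4, 0,0,-0.5,0,0,0,-0.4]'
python3 - <<'E'
from h import *
st=telemetry.state();im=optics.read_camera("wrist");t=optics.read_camera("top")
cv2.imwrite("pics/w2.png",im);cv2.imwrite("pics/t2.png",t);np.save("w2.npy",np.r_[st["ee_pos"],st["eef_rot"]]);print(st["ee_pos"],st["eef_rot"])
E
```

```text
time: 4.95
ee_pos: [0.5816, 0.0746, 0.2171]
eef_rot: [3.128, 0.003, 1.86]
contact_force: [-0.4, -0.7, 0.6]
finger_gap: 0.0602
gripper_force: 0.0
[0.58164045 0.07463567 0.21706578] [3.12780655e+00 3.07492120e-03 1.86018643e+00]
```

View pics/w2.png

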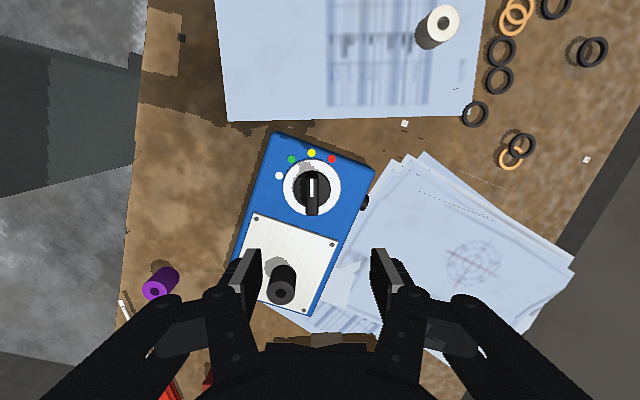

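Pointer is at yellow: yellow dot (311,153), knob (313,190). The roller's top is at (281,293).

```bash
python3 - <<'E'
from h import *
p=np.load("w2.npy");C=cam("wrist",dict(ee_pos=p[:3],eef_rot=p[3:]))
im=cv2.imread("pics/w2.png");g=cv2.cvtColor(im,cv2.COLOR_BGR2GRAY)
print("roller top",ray(C,[281,293],.083),"roller base",ray(C,[280,273],.045))
T=cam("top");t=cv2.imread("pics/t2.png")[170:255,185:230].astype(int)
red=(t[:,:,2]-t[:,:,1]>35)
for a,c,m in blobs(red,4): print("red",a,(c+[185,170]).round(1),ray(T,c+[185,170],.02).round(4))
h=ray(T,[205.7,241],.022)[0];j=ray(T,[[198.8,180.6],[219,181.2]],.022);print(h,j,"yaw",np.arctan2(*(j.mean(0)-h)[1::-1]))
E
```

```text
roller top [[ 0.5775894  -0.04774391  0.083     ]] roller base [[ 0.57173027 -0.04612164  0.045     ]]
red 14 [197.  206.5] [[0.5315 0.3675 0.02  ]]
red 25 [217.1 207.9] [[0.525  0.3062 0.02  ]]
[0.4255644  0.33955999 0.022     ] [[0.61136634 0.36284045 0.022     ]
 [0.60713699 0.30070684 0.022     ]] yaw -0.04236375644506443
```

```bash
python3 delta.py .52 .335 .20 0.9
```

```text
t 5.05 shift [0.889 0.057 0.033] turn [ 0.002 -0.001  0.611] gap 0.059922249399307154
```

```bash
python3 -m jog '[0.89,0.06,0.03,0,0,0.61,-1, 0.89,0.06,0.03,0,0,0.61,-1, 0.89,0.06,0.03,0,0,0.61,-1, 0.89,0.06,0.03,0,0,0.61,-1, 0.89,0.06,0.03,0,0,0.61,-1, 0.89,0.06,0.03,0,0,0.61,-1, 0.89,0.06,0.03,0,0,0.61,-1, 0.89,0.06,0.03,0,0,0.61,-1]'; python3 delta.py .52 .336 .2 -0.042
```

```text
time: 5.85
ee_pos: [0.519, 0.336, 0.1969]
eef_rot: [-3.14, 0.003, 0.903]
contact_force: [-0.5, -0.2, 1.2]
finger_gap: 0.0855
gripper_force: 0.0
t 5.85 shift [ 0.002  0.003 -0.01 ] turn [0.    0.002 0.601] gap 0.08545575355346134
```

```bash
python3 -m jog '[0,0,0,0,0,0.6,-1, 0,0,0,0,0,0.6,-1, 0,0,0,0,0,0.6,-1, 0,0,0,0,0,0.6,-1, 0,0,0,0,0,0.6,-1, 0,0,0,0,0,0.6,-1, 0,0,0,0,0,0.6,-1, 0,0,0,0,0,0.6,-1]'
python3 - <<'E'
from h import *
st=telemetry.state();im=optics.read_camera("wrist");cv2.imwrite("pics/w3.png",im);np.save("w3.npy",np.r_[st["ee_pos"],st["eef_rot"]])
C=cam("wrist",st)
H,S,V=cv2.split(cv2.cvtColor(im,cv2.COLOR_BGR2HSV))
for a,c,m in blobs(((H<8)|(H>172))&(S>130)&(V>70),30):
    P=ray(C,np.argwhere(m)[:,::-1],.011);print("red",a,c.round(1),P.mean(0).round(4),cv2.minAreaRect((P[:,:2]*1000).astype(np.float32)))
E
```

```text
time: 6.65
ee_pos: [0.5202, 0.3343, 0.1981]
eef_rot: [3.141, 0.001, -0.04]
contact_force: [-0.9, -0.4, -0.5]
finger_gap: 0.0856
gripper_force: 0.0
red 64 [530.8 113.6] [0.5907 0.0896 0.011 ] ((590.6353149414062, 89.35441589355469), (9.005546569824219, 8.731264114379883), 10.642882347106934)
red 118 [288.1 181.6] [0.5236 0.367  0.011 ] ((523.8602905273438, 366.9273376464844), (56.889461517333984, 3.1442148685455322), 1.202906847000122)
red 99 [339.9 180.6] [0.5223 0.3046 0.011 ] ((521.392578125, 304.7494201660156), (2.53061580657959, 56.755027770996094), 84.97415161132812)
```

View pics/w3.png

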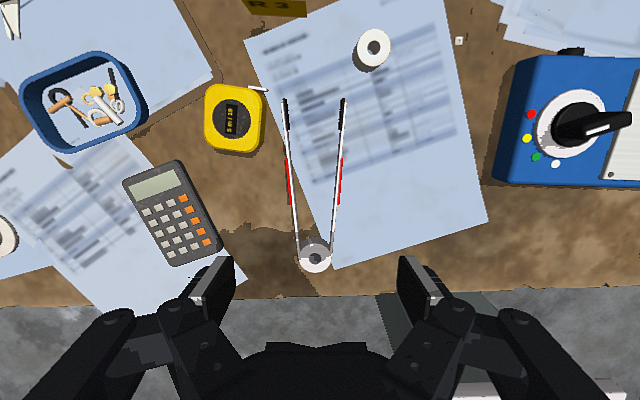

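The two red grips are at (288,182) and (340,181), the heel is at (315,257) and the jaws at (285–343,100). The tongs are free and the grip midpoint is (0.525, 0.336).

```bash
python3 delta.py .525 .3357 .004 -0.037
```

```text
t 6.7 shift [ 0.017 -0.005  0.647] turn [ 0.001  0.001 -0.001] gap 0.08561011468962515
```

```bash
python3 -m jog '[0.017,-0.005,0.15,0,0,0,-1, 0.017,-0.005,0.3,0,0,0,-1, 0.017,-0.005,0.44,0,0,0,-0.8, 0.017,-0.005,0.54,0,0,0,-0.7, 0.017,-0.005,0.61,0,0,0,-0.62, 0.017,-0.005,0.635,0,0,0,-0.62, 0.017,-0.005,0.645,0,0,0,-0.62, 0.017,-0.005,0.645,0,0,0,-0.62]' 40; python3 delta.py .525 .3357 .0 -0.037
```

```text
time: 7.5
ee_pos: [0.5258, 0.3367, 0.0065]
eef_rot: [-3.141, -0.001, -0.04]
contact_force: [-0.8, 0.6, 0.4]
finger_gap: 0.0693
gripper_force: 0.0
t 7.5 shift [-0.003  0.003  0.022] turn [-0.    -0.001 -0.002] gap 0.06929601295844082
```

```bash
python3 -m jog '[-0.003,0.003,0.01,0,0,0,-0.62, -0.003,0.003,0.02,0,0,0,-0.62, -0.003,0.003,0.022,0,0,0,-0.62, -0.003,0.003,0.022,0,0,0,-0.62]'; python3 - <<'E'
from h import *
im=optics.read_camera("wrist");cv2.imwrite("pics/w4.png",im[0:400,120:520])
E
```

```text
time: 7.9
ee_pos: [0.5244, 0.3357, -0.0008]
eef_rot: [3.142, -0.0, -0.041]
contact_force: [-0.8, -0.6, 0.7]
finger_gap: 0.0693
gripper_force: 0.0
```

View pics/w4.png

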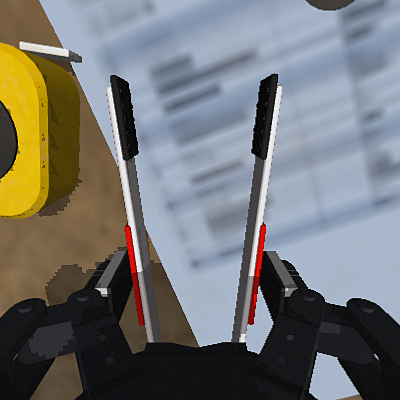

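The pads straddle the red grips symmetrically (px about 125 and 265, row 275 in the crop).

```bash
python3 -m jog '[0,0,0,0,0,0,-0.5, 0,0,0,0,0,0,-0.42, 0,0,0,0,0,0,-0.35, 0,0,0,0,0,0,-0.34, 0,0,0,0,0,0,-0.34, 0,0,0,0,0,0,-0.34, 0,0,0,0,0,0,-0.34]' 40
```

```text
time: 8.65
ee_pos: [0.5251, 0.3363, 0.0005]
eef_rot: [-3.14, -0.002, -0.04]
contact_force: [-0.6, -0.3, 5.9]
finger_gap: 0.0575
gripper_force: 8.4
```

```bash
python3 -m jog '[0,0,-0.03,0,0,0,-0.34, 0,0,-0.08,0,0,0,-0.34, 0,0,-0.15,0,0,0,-0.34, 0,0,-0.23,0,0,0,-0.34, 0,0,-0.32,0,0,0,-0.34, 0,0,-0.42,0,0,0,-0.34, 0,0,-0.5,0,0,0,-0.34, 0,0,-0.5,0,0,0,-0.34]'; python3 - <<'E'
from h import *
st=telemetry.state();im=optics.read_camera("wrist");cv2.imwrite("pics/w5.png",im);s=optics.read_camera("side");cv2.imwrite("pics/s5.png",s)
np.save("w5.npy",np.r_[st["ee_pos"],st["eef_rot"]])
a=cv2.resize(im[:,120:520],(400,400));b=cv2.resize(s[150:350,230:400],(400,470),interpolation=2)[:400]
cv2.imwrite("pics/c5.png",np.hstack([a,b]))
E
```

```text
time: 9.45
ee_pos: [0.5261, 0.3367, 0.1549]
eef_rot: [-3.137, -0.008, -0.041]
contact_force: [0.2, 0.6, -1.1]
finger_gap: 0.0575
gripper_force: 6.4
```

View pics/c5.png

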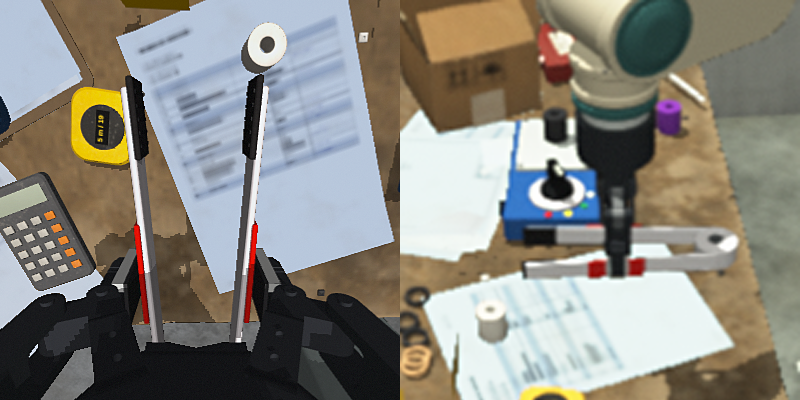

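The tongs hang level in the gripper, still open. The jaws are near (138,120) and (254,118) in the crop, and the black roller is still standing on the plate.

```bash
python3 - <<'E'
from h import *
p=np.load("w5.npy");C=cam("wrist",dict(ee_pos=p[:3],eef_rot=p[3:]));im=cv2.imread("pics/w5.png")
m=(im.max(2)<45);m[:75]=0;m[165:]=0
R=Ro.from_euler("xyz",p[3:])
for a,c,k in blobs(m,150):
    if 220<c[0]<420:
        y,x=np.where(k);print(a,c.round(1),x.min(),x.max(),y.min(),y.max(),R.inv().apply(ray(C,c,p[2]+.016)[0]-p[:3]).round(4))
E
python3 delta.py .50 -.044 .155 -0.05
```

```text
1107 [372.4 116.2] 363 383 75 159 [ 0.0766  0.0249 -0.0155]
1161 [257.1 116.7] 245 268 76 160 [ 0.0765 -0.0251 -0.0153]
333 [222.1 126.7] 215 229 109 144 [ 0.0723 -0.0407 -0.0153]
t 9.55 shift [-0.03   1.268 -0.019] turn [-0.    -0.001  0.006] gap 0.05721674644780482
```

```bash
python3 -m jog '[0,0.05,0,0,0,0,-0.34, 0,0.15,0,0,0,0,-0.34, -0.01,0.27,0,0,0,0,-0.34, -0.01,0.4,0,0,0,0,-0.34, -0.02,0.53,0,0,0,0,-0.34, -0.02,0.66,0,0,0,0,-0.34, -0.03,0.76,0,0,0,0,-0.34, -0.03,0.82,0,0,0,0,-0.34]';  python3 delta.py .4996 -.0427 .14 -0.05
```

```text
time: 10.35
ee_pos: [0.5038, 0.0872, 0.1474]
eef_rot: [3.14, 0.003, -0.043]
contact_force: [0.6, 0.2, -0.6]
finger_gap: 0.0573
gripper_force: 6.4
t 10.35 shift [0.005 0.433 0.025] turn [0.001 0.002 0.004] gap 0.057320363634211724
```

```bash
python3 -m jog '[0,0.1,0,0,0,0,-0.34, 0,0.2,0,0,0,0,-0.34, 0,0.3,0,0,0,0,-0.34, 0.005,0.38,0,0,0,0,-0.34, 0.005,0.42,0,0,0,0,-0.34, 0.005,0.433,0.025,0,0,0,-0.34, 0.005,0.433,0.025,0,0,0,-0.34, 0.005,0.433,0.025,0,0,0,-0.34]'; python3 - <<'E'
from h import *
st=telemetry.state();im=optics.read_camera("wrist");s=optics.read_camera("side");cv2.imwrite("pics/w6.png",im);np.save("w6.npy",np.r_[st["ee_pos"],st["eef_rot"]])
cv2.imwrite("pics/c6.png",np.hstack([im[:,120:520],cv2.resize(s[150:280,230:360],(400,400),interpolation=2)]))
E
```

```text
time: 11.15
ee_pos: [0.5012, -0.0387, 0.1408]
eef_rot: [-3.141, 0.001, -0.04]
contact_force: [-0.0, -0.5, -0.9]
finger_gap: 0.0579
gripper_force: 6.4
```

View pics/c6.png

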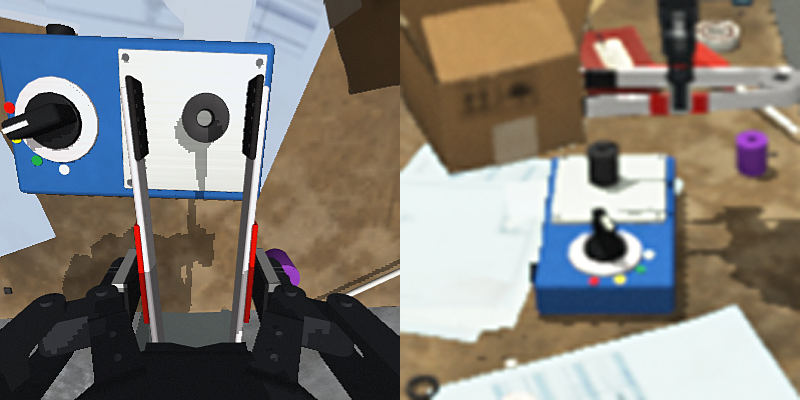

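The roller's top face is at full-frame (325,118), between the open jaws at (257,117) and (372,116). The pointer is at the yellow mark.

```bash
python3 - <<'E'
from h import *
p=np.load("w6.npy");C=cam("wrist",dict(ee_pos=p[:3],eef_rot=p[3:]));R=Ro.from_euler("xyz",p[3:]);im=cv2.imread("pics/w6.png")
q=im[60:180,270:360];m=q.max(2)<110
for a,c,k in blobs(m,300): print(a,c+[270,60],cv2.minEnclosingCircle(np.argwhere(k)[:,::-1].astype(np.float32)))
for c in([325,118],[323.7,117.8]):
    r=ray(C,c,.083)[0];t=R.inv().apply(r-p[:3]);print(r,"tool",t,"needed shift units",(t-[.0755,0,0])[:2]/.3)
m=(im.max(2)<45);m[:75]=0;m[165:]=0
for a,c,k in blobs(m,150):
    if 220<c[0]<420: print(c.round(1),R.inv().apply(ray(C,c,p[2]+.016)[0]-p[:3]).round(4))
E
python3 delta.py .5 -.0427 .056 -0.04
```

```text
1692 [325.32210402 117.35460993] ((55.384056091308594, 57.31159591674805), 24.951900482177734)
[ 0.57665939 -0.04841661  0.083     ] tool [0.07587622 0.00669185 0.05773018] needed shift units [0.00125408 0.02230617]
[ 0.57682565 -0.04753073  0.083     ] tool [0.07600701 0.00580004 0.05773034] needed shift units [0.00169002 0.01933348]
[372.3 116.2] [ 0.0767  0.0248 -0.0161]
[257.1 117.1] [ 0.0763 -0.0249 -0.0161]
[333.3 127.5] [ 0.072   0.008  -0.0161]
t 11.25 shift [-0.005  0.014  0.285] turn [-0.  0.  0.] gap 0.05754685384124762
```

```bash
python3 -m jog '[0.002,0.021,0,0,0,0,-0.34, 0.002,0.021,0.03,0,0,0,-0.34, 0.002,0.021,0.08,0,0,0,-0.34, 0.002,0.021,0.14,0,0,0,-0.34, 0.002,0.021,0.2,0,0,0,-0.34, 0.002,0.021,0.25,0,0,0,-0.34, 0.002,0.021,0.28,0,0,0,-0.34, 0.002,0.021,0.28,0,0,0,-0.34]'; python3 - <<'E'
from h import *
st=telemetry.state();im=optics.read_camera("wrist");s=optics.read_camera("side");print(st["ee_pos"])
cv2.imwrite("pics/c7.png",np.hstack([im[:,120:520],cv2.resize(s[150:280,230:360],(400,400),interpolation=2)]))
E
```

```text
time: 12.05
ee_pos: [0.501, -0.0457, 0.0559]
eef_rot: [-3.141, 0.003, -0.041]
contact_force: [0.6, 0.6, -1.0]
finger_gap: 0.0573
gripper_force: 6.4
[ 0.50095931 -0.04568553  0.05593525]
```

View pics/c7.png

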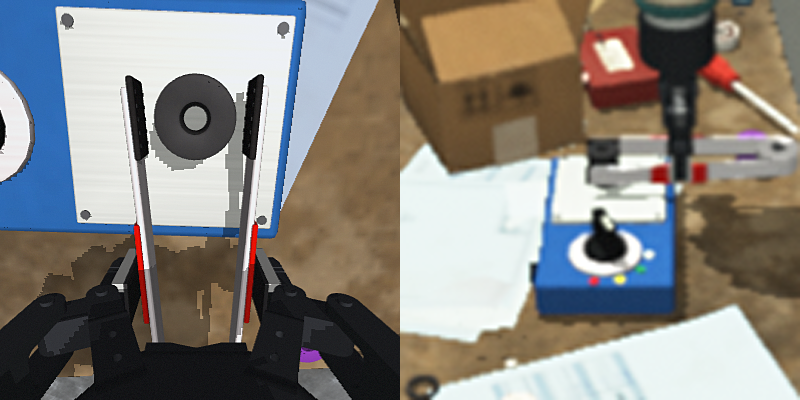

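The roller (195,117) sits centred between the jaws (138 and 254), at mid-jaw length and untouched. Now I'll close.

```bash
python3 -m jog '[0,0,0,0,0,0,-0.28, 0,0,0,0,0,0,-0.22, 0,0,0,0,0,0,-0.18, 0,0,0,0,0,0,-0.14, 0,0,0,0,0,0,-0.1, 0,0,0,0,0,0,0, 0,0,0,0,0,0,0.2, 0,0,0,0,0,0,0.2]' 60; python3 -m jog '[0,0,0,0,0,0,0.2, 0,0,0,0,0,0,0.2, 0,0,0,0,0,0,0.2, 0,0,0,0,0,0,0.2]'
```

```text
time: 12.95
ee_pos: [0.5021, -0.0459, 0.0579]
eef_rot: [3.142, -0.0, -0.041]
contact_force: [-1.3, 0.1, 2.6]
finger_gap: 0.0467
gripper_force: 62.0
time: 13.35
ee_pos: [0.5021, -0.0459, 0.0577]
eef_rot: [3.141, -0.0, -0.041]
contact_force: [-0.8, 0.7, 3.1]
finger_gap: 0.0467
gripper_force: 62.1
```

```bash
python3 -m jog '[0,0,-0.01,0,0,0,0.2, 0,0,-0.03,0,0,0,0.2, 0,0,-0.07,0,0,0,0.2, 0,0,-0.12,0,0,0,0.2, 0,0,-0.17,0,0,0,0.2, 0,0,-0.22,0,0,0,0.2, 0,0,-0.26,0,0,0,0.2, 0,0,-0.28,0,0,0,0.2]'; python3 -m jog '[0,0,-0.03,0,0,0,0.2, 0,0,-0.08,0,0,0,0.2, 0,0,-0.13,0,0,0,0.2, 0,0,-0.18,0,0,0,0.2, 0,0,-0.21,0,0,0,0.2, 0,0,-0.22,0,0,0,0.2, 0,0,-0.22,0,0,0,0.2, 0,0,-0.22,0,0,0,0.2]'; python3 - <<'E'
from h import *
im=optics.read_camera("wrist");s=optics.read_camera("side")
cv2.imwrite("pics/c8.png",np.hstack([im[:,120:520],cv2.resize(s[110:290,230:410],(400,400),interpolation=2)]))
E
```

```text
time: 14.15
ee_pos: [0.5023, -0.046, 0.1433]
eef_rot: [3.141, -0.002, -0.041]
contact_force: [0.6, -0.3, -2.4]
finger_gap: 0.0467
gripper_force: 62.0
time: 14.95
ee_pos: [0.5016, -0.0458, 0.2067]
eef_rot: [-3.142, 0.001, -0.041]
contact_force: [-0.1, -0.1, -3.6]
finger_gap: 0.0466
gripper_force: 62.0
```

View pics/c8.png

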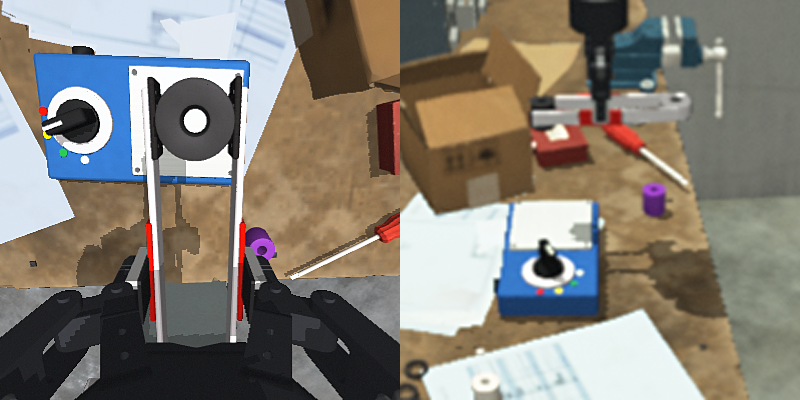

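The roller (195,120) is held upright in the closed jaws. It is lifted about 15 cm, the plate is empty, and the pointer is at yellow (48,130). Let it settle, then hand in.

```bash
python3 -m jog '[0,0,0,0,0,0,0.2, 0,0,0,0,0,0,0.2, 0,0,0,0,0,0,0.2, 0,0,0,0,0,0,0.2, 0,0,0,0,0,0,0.2]'; python3 -c "
from rig import hand_in;print(hand_in())"
```

```text
time: 15.55
ee_pos: [0.5019, -0.0459, 0.2076]
eef_rot: [3.141, -0.0, -0.041]
contact_force: [0.1, 0.4, -2.7]
finger_gap: 0.0468
gripper_force: 62.0
the job is handed in; nothing more can be done
None
```

Job handed in at 15.55 s: the knob is at yellow, and the roller is held upright in the closed tongs about 15 cm above the plate, with no bystander moved as far as the pictures show.

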